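# Clamp a deep-well plate on the shaker with its folding crank

### The job

Clamp the white deep-well plate on the shaker: swing the crank's folding handle with the orange ball knob fully upright before turning anything, then crank clockwise until the blue jaw has pushed the plate up against the end fence and you feel it grip snugly, stopping there because forcing it cracks the plate. Then fold the handle down flat again, leaving the plate clamped and square to the fence. Do not touch the plate itself, and leave the other things on the bench where they stand.

Things in the scene. Friction and masses are not known exactly. Their poses are not given: they have to be found in the camera images.
- machine: Plate shaker, fixed. White base 200 x 410 mm (its x by y; y from -95 to 315), top 40 mm up; navy drive housing 170 x 165 mm below the crank, top 84 mm. Origin: on the bench below the crank's axis; z up, y from crank towards jaw, plate and aluminium end fence. Bed 42 mm up, fence top 78, plate top 86. Fence face at y = 270 mm, but adjustable by 8 mm either way: its setting is not reported.
- crank_axis (a point): Point on the crank's vertical axis, 100 mm above the bench, under the steel crank arm (14 mm wide, top 114 mm above the bench). A round counterweight (32 mm wide, top 116 mm) sits 36 mm out on the other side of the axis. Only the handle and its hinge (two ears, 20 mm wide over all, top 139 mm) stand higher.
- handle_pivot (a point): Centre of the handle's hinge at the outer end of the crank arm: 65 mm from the crank's axis, 134 mm above the bench. The hinge pin is level and square to the arm. The direction from crank_axis to this point is the direction of the arm.
- grip (a point): Centre of the handle's orange ball knob, 26 mm across, 55 mm from handle_pivot on a steel stem 11 mm thick; the ball spins freely on the stem. Folded, the handle lies level over the arm from the hinge towards the crank's axis, its centre line 20 mm above the arm's top, and the ball can be pinched from above on its two sides. Upright, the ball's centre is 189 mm above the bench, straight above handle_pivot.
- handle (a joint): Folding angle of the handle, rad: 0 = folded flat over the arm, 1.571 = upright against its stop. Stiff hinge (about 0.10 N m), stays where it is left.
- crank (a joint): Angle, rad, growing clockwise seen from above; this closes the jaw, 13 mm per rad. At 0 the arm points along the machine's -x; starts between 0 and 1.6, stop at 9. Turns against a steady friction of about 0.40 N m (4 to 6 N at the handle) and stays where left. With the plate against the fence the resistance rises by about 1.3 N m per rad (20 N at the handle per rad, 1.6 N per mm of jaw travel).
- jaw: Blue sprung jaw pad, 110 mm wide, 30 mm high, 8 mm thick. Origin at the middle of the face that meets the plate, at bed level; it moves along the machine's +y. Its spring gives about 8 N per mm, up to 9 mm. A snug clamping is 15 to 40 N on the plate: about 2 to 5 mm of spring, or 3 to 8 N more at the handle than turning it free. Above 50 N the plate cracks.
- plate: The white deep-well plate, 127 x 86 x 44 mm (plate x by y), 0.25 kg, standing loose on the bed between jaw and fence, slightly askew and short of the fence. Origin at the centre of its underside; its y is roughly the machine's y. Sliding it on the bed takes about 2 to 3 N.
- spare_plate: Bystander: a second deep-well plate, bluish, 127 x 86 x 44 mm, on the bench; origin under its centre.
- tube_rack: Bystander: orange tube rack with capped tubes, 100 x 60 mm, 73 mm high, in front of the shaker; origin under its centre.
- reagent: Bystander: amber bottle 64 mm across, 150 mm high; origin under its centre.
- buffer_jar: Bystander: clear jar 72 mm across, 90 mm high; origin under its centre.
- beaker: Bystander: glass beaker 76 mm across, 90 mm high; origin under its centre.
- tip_box: Bystander: blue pipette-tip box with clear lid, 120 x 85 mm, 68 mm high, behind the crank; origin under its centre.
- roller: Bystander: hand roller with grey handle and black roll, about 140 x 60 mm, 36 mm high, behind the shaker; origin at bench level near its middle.
Things that resemble listed ones, but are neither listed nor needed, are in the scene too. What is shaped like the plate but purple or turquoise is not meant.

How it is judged:
On the way, in this order (a step that is already met when the one before it is completed fails the run):
1. the handle is swung upright before the crank has turned (value of joint handle above 1.35 rad and distance of jaw from where it was at the start of the episode below 0.006 m), for 0.1 s.
2. with the handle upright, the crank has driven the jaw until the plate is gripped with at least 13 N (contact force between jaw and plate above 13 N and value of joint handle above 1.1 rad and distance of jaw from where it was at the start of the episode above 0.02 m), for 0.2 s.
At the end, for the whole second after the job is handed in: The handle is folded flat (under 0.15 rad), the plate stands flat on the bed, square to the machine within 0.04 rad, and is held at rest between jaw and fence with at least 10 N; the crank is at rest (value of joint handle below 0.15 rad and contact force between jaw and plate above 10 N and angle between the y axis of plate and the y axis of machine, either way round below 0.04 rad and angle between plate's own z axis and vertical below 0.04 rad and z of plate in the frame of machine below 0.045 m and linear speed of plate below 0.01 m/s and velocity of joint crank between -0.05 and 0.05 rad/s); the robot touches nothing.
It fails at once if the plate is squeezed by the jaw with more than 50 N (contact force between jaw and plate above 50 N).
It fails at once if the robot touches the plate (contact force between any of the fingers, the arm and plate above 0.5 N).
It fails at once if another thing on the bench is moved more than 30 mm (distance of any of spare_plate, tube_rack, reagent, buffer_jar, beaker, tip_box, roller from where it was at the start of the episode above 0.03 m).
It also fails if it takes over 72 s, if anything falls off the work surface, if the arm or the gripper's body presses on something with over 40 N, if the wrist force passes 120 N, or if a joint passes its speed limit or range.

### The arm

A 6-joint arm with a two-finger parallel gripper is mounted at the origin on the work surface. World frame = base frame: x ahead of the robot, y to its left, z up, the work surface at z = 0. Lengths are in m, angles in rad, forces in N, time in s.
With the tool pointing down it reaches from about 0.375 to 0.975 m from the base axis. Payload 3.8 kg.
Tool frame: the origin (TCP) lies midway between the tips of the shut fingers; the grasp point (between the pads) lies 19 mm behind it; z points along the fingers, y is the direction in which the jaws open and shut (so a half turn about z gives the same grasp; the last joint's range is limited). The gripper opens to 85 mm and grips with 20 to 120 N. Pads are 22 mm wide; open, the fingers measure 114 mm over their backs; the gripper's body (76 mm by 85 mm) begins 54 mm behind the grasp point. The pads swing forward as they close: fully open they stand 13 mm farther back than shut.
Start: joints at [1.141, 0.264, 1.604, -0, 1.274, -0.037], TCP at [0.258, 0.624, 0.231] pointing down, gripper open.
Joint ranges: [-2.63, 2.63], [-0.94, 2.18], [0.31, 2.57], [-1.31, 4.45], [0, 2.66], [-2.55, 2.55]. Speed limits (rad/s): [2.57, 2.57, 3.14, 3.14, 3.14, 3.14].

### API

Orientations are given as a rotation vector (axis times angle).
In Python, from workcell import bot gives the robot as it stands.
- The arm moves only by the tool arm_command, never from a script. Its argument "targets" is text: rows parted by semicolons, each of 7 numbers parted by spaces: the shift along the tool's x, y, z in mm, then the turn, a rotation vector about the tool's x, y, z in degrees, then the opening, from 0 (shut) to 1 (fully open). A call has 1 to 10 rows; each row is the pose to reach, as a shift and turn from the pose commanded when the call began, along the tool's axes at that moment; what a row does not reach only later rows make up. A row lasts 1/12 s, in which the tool goes at most 41.7 mm and 7.16 degrees, less where a joint would pass 70% of its speed; a pose out of reach is approached as far as the arm can. A call with a gripper value outside its range is refused whole. The fingers move at their own pace and stop on an object; "newtons" is the grip in N (left out, the last holds). Time passes only in rows, so rows that repeat a pose let the fingers close. It gives the time, the measured TCP pose, the force and the opening at its end, in the units of the state.
- bot.read_state(): the state, without advancing time (a new reading comes with each control period).
- bot.read_camera(name): name is "scene" or "side" or "wrist"; returns (picture, depth): 400x640x3 uint8, blue, green, red; 400x640 float32, m along the optical axis (not along the pixel's ray), 0 where there is no reading.
- bot.camera_params(name): a dict with "fov_y" (degrees; the focal length in pixels is half the picture's height over the tangent of half this angle, whatever the lens; pixels are square), "cx", "cy" (the principal point, pixels), "xyz" and "rotation" of the camera in the world; the wrist camera has in their place "T_tool_cam" (4x4, takes a point from camera to tool coordinates, whose origin is the TCP and whose axes are the flange's). Camera axes: x right, y up, looking along -z (the intrinsics and any distortion apply to the point x, -y, -z); pixel columns grow to the right and rows downward; lengths in m; the calibration is good to about 2 mm. A picture is of the moment at which its call begins: read the wrist's pose just before it. camera_params takes no time and is no camera call.
- bot.finish_job(): hands the job in, once; it reports no verdict.
The state is a dict: "time": time; "q": joint angles; "joint_vel": joint speeds; "joint_torque": joint torques, N m; "tool_pos": TCP position; "tcp_rot": TCP orientation; "wrist_force": force on the tool from outside, world axes, zero at the start; "torque": the same for the moment, N m; "width": opening from 0.0 (shut) to 1.0 (fully open).
Only numpy, scipy, OpenCV 4.12 (cv2) and the standard library are available. Lean on these libraries where they do the work, as an engineer would, in place of code of your own. Each camera call takes 0.05 s, during which the arm holds its last target.

## Working session

There is one attempt and no reset: what is moved stays moved. The work goes in short steps, Python scripts to look and compute and a tool call to move; the robot and the scene stay as the last step left them, time stands still between calls to the robot, and variables do not carry over. Pictures are saved under pics/ and viewed, and the job is handed in when it is done.

Besides the shell and the picture viewer there is one more tool, called as name(argument=value, ...) on one line, values as JSON. arm_command: Moves the arm, as the interface text tells. Its arguments: {"type":"object","properties":{"targets":{"type":"string"},"newtons":{"type":"number"}},"required":["targets"]}

```bash
mkdir -p pics; ls
python3 - <<'E'
from workcell import bot
import cv2,numpy as np
s=bot.read_state();print(s)
for n in ("scene","side","wrist"):
    p=bot.camera_params(n);print(n,p)
    im,d=bot.read_camera(n)
    cv2.imwrite(f"pics/{n}0.png",im);np.save(f"pics/{n}0.npy",d)
E
```

```text
pics
{'time': 0.0, 'q': array([ 1.14106548e+00,  2.64777116e-01,  1.60540183e+00, -1.87047477e-06,
        1.27367799e+00, -3.68859644e-02]), 'joint_vel': array([-0.00081397,  0.00188515,  0.0001659 , -0.00021831,  0.0003839 ,
       -0.00045006]), 'joint_torque': array([ 1.76221645e-03, -5.15128398e+01, -3.67307174e+01,  1.29033390e-05,
        1.30183817e-02, -7.39402566e-06]), 'tool_pos': array([0.25808802, 0.62291219, 0.22993084]), 'tcp_rot': array([-0.6130159 , -3.08066972,  0.00346044]), 'wrist_force': array([ 0.49812828, -0.03847164, -0.0813481 ]), 'torque': array([ 0.03302172, -0.01396734,  0.01118299]), 'width': 0.9975890670078085}
scene {'fov_y': 48.81941852304688, 'cx': 319.3343549944376, 'cy': 210.03264385971312, 'xyz': array([ 1.38122108, -0.35821575,  0.69907051]), 'rotation': array([0.88935251, 0.604951  , 1.12781842])}
side {'fov_y': 55.06662079151156, 'cx': 321.2928387674171, 'cy': 201.69113409675427, 'xyz': array([-0.07982899, -0.66442753,  1.02125552]), 'rotation': array([ 0.72345155, -0.27805356, -0.72693508])}
wrist {'fov_y': 59.4911960411599, 'cx': 323.4892815145059, 'cy': 200.76115247685863, 'T_tool_cam': array([[ 1.41378662e-03,  9.46647921e-01,  3.22266526e-01,
         8.37272354e-02],
       [ 9.99998940e-01, -1.45076819e-03, -1.25419265e-04,
         3.40467058e-04],
       [ 3.48806140e-04,  3.22266362e-01, -9.46648969e-01,
        -1.42559610e-01],
       [ 0.00000000e+00,  0.00000000e+00,  0.00000000e+00,
         1.00000000e+00]])}
```

View pics/scene0.png

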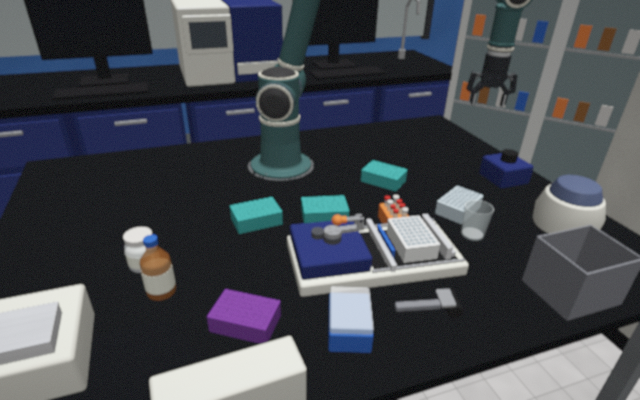

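View pics/side0.png

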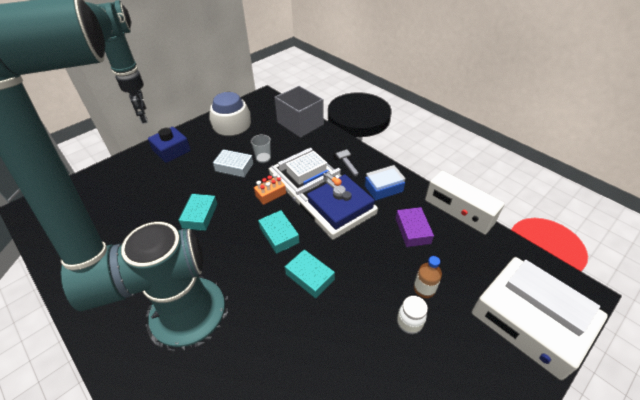

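View pics/wrist0.png

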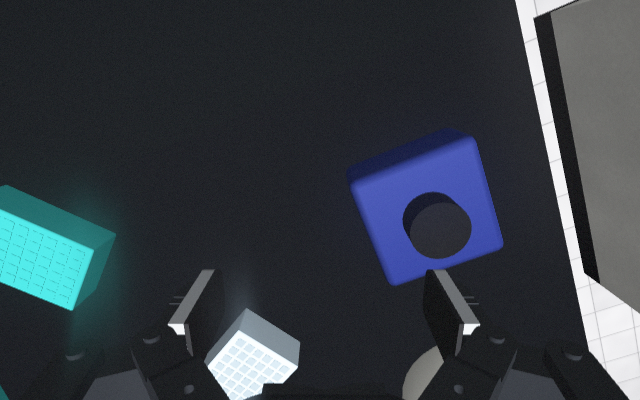

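```bash
cat > h.py <<'E'
import numpy as np,cv2
from scipy.spatial.transform import Rotation as R
from workcell import bot
def T_tool(s):
    T=np.eye(4);T[:3,:3]=R.from_rotvec(s['tcp_rot']).as_matrix();T[:3,3]=s['tool_pos'];return T
def camT(n,s=None):
    p=bot.camera_params(n)
    if n=='wrist': return T_tool(s)@p['T_tool_cam'],p
    T=np.eye(4);T[:3,:3]=R.from_rotvec(p['rotation']).as_matrix();T[:3,3]=p['xyz'];return T,p
def rays(n,uv,s=None):
    T,p=camT(n,s);f=200/np.tan(np.radians(p['fov_y']/2))
    uv=np.atleast_2d(uv).astype(float)
    d=np.c_[(uv[:,0]-p['cx'])/f,-(uv[:,1]-p['cy'])/f,-np.ones(len(uv))]
    return T[:3,3],d@T[:3,:3].T
def onz(n,uv,z,s=None):
    o,d=rays(n,uv,s);return o+d*((z-o[2])/d[:,2])[:,None]
def bydepth(n,uv,D,s=None):
    o,d=rays(n,uv,s);uv=np.atleast_2d(uv).astype(int)
    return o+d*D[uv[:,1],uv[:,0]][:,None]
def cloud(n,D,s=None):
    u,v=np.meshgrid(np.arange(640),np.arange(400))
    o,d=rays(n,np.c_[u.ravel(),v.ravel()],s)
    return (o+d*D.ravel()[:,None]).reshape(400,640,3)
def proj(n,P,s=None):
    T,p=camT(n,s);f=200/np.tan(np.radians(p['fov_y']/2))
    q=(np.atleast_2d(P)-T[:3,3])@T[:3,:3]
    return np.c_[p['cx']+f*q[:,0]/-q[:,2],p['cy']-f*q[:,1]/-q[:,2]]
E
python3 - <<'E'
from h import *
a=cv2.imread('pics/scene0.png')[175:300,270:480];cv2.imwrite('pics/s_c.png',cv2.resize(a,(798,475),interpolation=cv2.INTER_CUBIC))
a=cv2.imread('pics/side0.png')[130:250,240:420];cv2.imwrite('pics/d_c.png',cv2.resize(a,(798,532),interpolation=cv2.INTER_CUBIC))
for n in('scene','side'):
    C=cloud(n,np.load(f'pics/{n}0.npy'))
    for z in(0,):
        print(n)
    pts={'scene':[(340,218),(335,233),(360,230),(415,230),(300,280),(240,250),(470,290)],'side':[(337,182),(339,191),(305,160),(352,210),(250,220),(330,325)]}[n]
    for p in pts: print(p,C[p[1],p[0]].round(3))
E
```

```text
scene
(340, 218) [ 0.6   -0.019  0.148]
(335, 233) [ 0.605 -0.032  0.112]
(360, 230) [0.603 0.033 0.105]
(415, 230) [0.623 0.173 0.089]
(300, 280) [ 0.656 -0.134  0.039]
(240, 250) [ 0.452 -0.233 -0.   ]
(470, 290) [ 0.77   0.248 -0.001]
side
(337, 182) [ 0.583 -0.03   0.145]
(339, 191) [ 0.582 -0.04   0.111]
(305, 160) [0.627 0.182 0.085]
(352, 210) [ 0.568 -0.115  0.087]
(250, 220) [ 0.338  0.154 -0.003]
(330, 325) [ 0.267 -0.32  -0.002]
```

View pics/s_c.png

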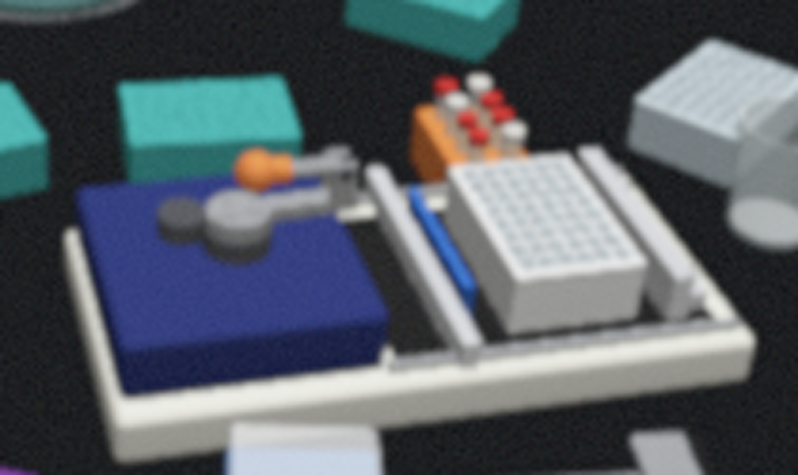

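View pics/d_c.png

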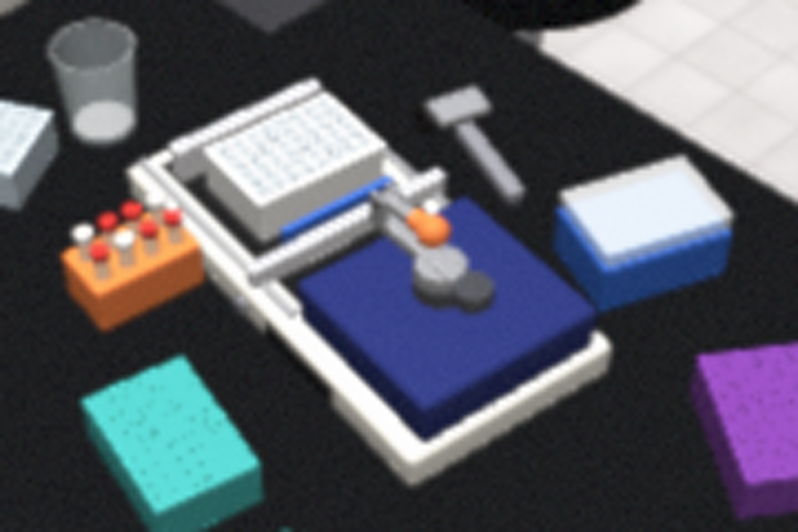

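Run:
```python
from h import *
s=bot.read_state();print(R.from_rotvec(s['tcp_rot']).as_matrix().round(3))
for n in('scene','side'):
    C=cloud(n,np.load(f'pics/{n}0.npy'));im=cv2.imread(f'pics/{n}0.png').astype(int)
    X=C.reshape(-1,3);c=im.reshape(-1,3)
    roi=(abs(X[:,0]-.6)<.2)&(X[:,1]>-.2)&(X[:,1]<.35)
    navy=roi&(abs(X[:,2]-.084)<.006)&(c[:,0]>c[:,2]+30)&(c[:,0]<170)
    r=cv2.minAreaRect((X[navy,:2]*1000).astype(np.float32));print(n,'navy',navy.sum(),r)
    top=roi&(abs(X[:,2]-.040)<.006)&(c.min(1)>120)
    r=cv2.minAreaRect((X[top,:2]*1000).astype(np.float32));print(n,'base',top.sum(),r)
    org=roi&(c[:,2]>c[:,0]+60)&(X[:,2]>.125)&(X[:,0]<.65);print('orange',X[org].mean(0),org.sum())
    hi=roi&(X[:,2]>.1)&(X[:,1]<.06)&(X[:,1]>-.1);print('hi',hi.sum())
```

```text
[[-0.924  0.383 -0.001]
 [ 0.383  0.924 -0.002]
 [ 0.    -0.002 -1.   ]]
scene navy 2272 ((591.8634033203125, -41.91429138183594), (162.96835327148438, 170.48565673828125), 82.52774047851562)
scene base 1632 ((633.35888671875, 71.59620666503906), (409.063720703125, 313.2784118652344), 82.85977935791016)
orange [ 0.59736634 -0.02117437  0.14260773] 106
hi 746
side navy 1441 ((588.1990966796875, -42.91676330566406), (165.91879272460938, 171.78111267089844), 82.55033111572266)
side base 670 ((585.5659790039062, 59.918426513671875), (404.01080322265625, 320.0660400390625), 66.33628845214844)
orange [ 0.58588239 -0.02255545  0.14362126] 57
hi 348
```

arm_command(targets="-32 -23 -5 0 0 -2 1;-64 -46 -10 0 0 -4 1;-96 -69 -15 0 0 -6 1;-128 -92 -20 0 0 -8 1;-160 -115 -25 0 0 -10 1;-192 -138 -30 0 0 -12 1;-224 -161 -35 0 0 -14 1;-256 -184 -40 0 0 -15 1;-288 -207 -45 0 0 -15 1;-316 -229 -52 0 0 -15 1")

```text
time: 0.98
tool_pos: [0.4632, 0.2888, 0.2829]
tcp_rot: [-0.206, -3.134, 0.001]
wrist_force: [0.6, 0.2, -0.6]
width: 0.999
```

Run:
```python
from h import *
s=bot.read_state();T=T_tool(s);print(s['time'],s['tool_pos'],s['q'].round(2));print(T[:3,:3].round(3))
print(T[:3,:3].T@(np.array([.61,.05,.33])-T[:3,3])*1000)
```

```text
0.9833 [0.46320344 0.28877649 0.28290287] [ 0.51 -0.01  1.82 -0.    1.34 -0.93]
[[-0.991  0.131 -0.001]
 [ 0.131  0.991 -0.001]
 [ 0.    -0.001 -1.   ]]
[-176.7786556  -217.53594098  -47.00003353]
```

arm_command(targets="-22 -27 -6 0 0 0 1;-44 -54 -12 0 0 0 1;-66 -81 -18 0 0 0 1;-88 -108 -24 0 0 0 1;-110 -135 -30 0 0 0 1;-132 -162 -35 0 0 0 1;-154 -189 -41 0 0 0 1;-177 -217 -47 0 0 0 1;-177 -217 -47 0 0 0 1;-177 -217 -47 0 0 0 1")

```text
time: 1.82
tool_pos: [0.6105, 0.051, 0.33]
tcp_rot: [-0.211, -3.134, -0.0]
wrist_force: [-0.4, 0.1, 0.4]
width: 1.002
```

Run:
```python
from h import *
import pickle
s=bot.read_state();pickle.dump(s,open('pics/w1.pkl','wb'));print(s['time'],s['tool_pos'])
im,d=bot.read_camera('wrist');cv2.imwrite('pics/w1.png',im);np.save('pics/w1.npy',d)
```

```text
1.8167 [0.61046024 0.05100692 0.32999585]
```

View pics/w1.png

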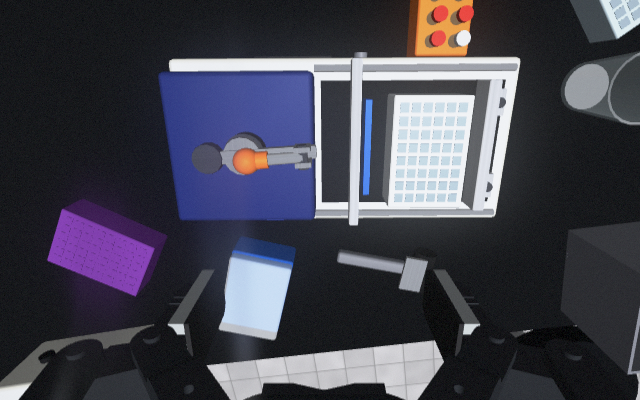

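Run:
```python
from h import *
import pickle
s=pickle.load(open('pics/w1.pkl','rb'));im=cv2.imread('pics/w1.png');D=np.load('pics/w1.npy')
a=im[110:210,170:340];cv2.imwrite('pics/w1c.png',cv2.resize(a,None,fx=4.7,fy=4.7,interpolation=cv2.INTER_CUBIC))
C=cloud('wrist',D,s);X=C.reshape(-1,3);c=im.reshape(-1,3).astype(int)
for nm,sel,z in[('navy',(c[:,0]>c[:,2]+40)&(abs(X[:,2]-.084)<.005)&(X[:,1]<.06)&(X[:,0]<.7),0)]:
    print(nm,cv2.minAreaRect((X[sel,:2]*1000).astype(np.float32)))
w=(c.min(1)>110)&(abs(X[:,2]-.040)<.005)&(X[:,0]<.75)
print('base',cv2.minAreaRect((X[w,:2]*1000).astype(np.float32)))
for p in[(246,161),(305,157),(207,158),(238,147),(367,147),(430,150),(485,145),(295,162),(280,152),(356,150)]: print(p,(C[p[1],p[0]]*1000).round(1))
# heights map in crank region
xs=(X[:,2]>.1)&(X[:,1]<.06)&(X[:,0]<.7)&(X[:,1]>-.12)&(X[:,2]<.2)
np.save('pics/hi.npy',X[xs])
print(np.histogram(X[xs,2],bins=np.arange(.1,.165,.004)))
```

```text
navy ((588.1051025390625, -39.051734924316406), (162.78944396972656, 167.54705810546875), 82.78169250488281)
base ((602.9521484375, 150.88800048828125), (529.638916015625, 241.73983764648438), 89.47635650634766)
(246, 161) [587.6 -18.5 150.7]
(305, 157) [593.9  35.6 137.1]
(207, 158) [585.7 -66.9 115.2]
(238, 147) [579.2 -33.4 112.2]
(367, 147) [604.4 102.6  73.1]
(430, 150) [614.9 170.9  84.4]
(485, 145) [618.9 234.5  77.9]
(295, 162) [597.2  25.3 138.1]
(280, 152) [589.9   8.9 113.5]
(356, 150) [607.7  90.3  65.6]
(array([  64,   77,  321, 1003,  275,    7,   10,   17,   51,  536,  380,
        281,  156,    0,    0,    0]), array([0.1  , 0.104, 0.108, 0.112, 0.116, 0.12 , 0.124, 0.128, 0.132,
       0.136, 0.14 , 0.144, 0.148, 0.152, 0.156, 0.16 , 0.164]))
```

View pics/w1c.png

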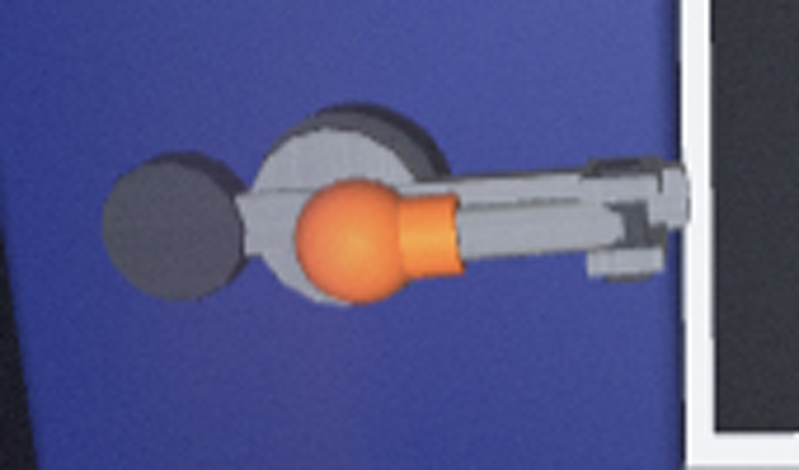

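Run:
```python
from h import *
import pickle
s=pickle.load(open('pics/w1.pkl','rb'))
b=onz('wrist',(246,161.1),.134,s)[0]*1000
h=onz('wrist',(303,156.8),.138,s)[0]*1000
w=onz('wrist',(207.2,158.1),.116,s)[0]*1000
print(b,h,w)
for a,c in((w,h),(b,h),(w,b)):
    d=(c-a)[:2];print(np.linalg.norm(d),np.degrees(np.arctan2(d[1],d[0])))
y=np.array([np.cos(np.radians(82.7)),np.sin(np.radians(82.7))])
u=(h-w)[:2];u/=np.linalg.norm(u);print('axis est',w[:2]+36*u,h[:2]-65*u,b[:2]-10*u)
X=np.load('pics/hi.npy')*1000
d=(X[:,2]>133)&(X[:,1]<-5);A=np.c_[2*X[d],np.ones(d.sum())];sol=np.linalg.lstsq(A,(X[d]**2).sum(1),rcond=None)[0];print('sphere',sol[:3],np.sqrt(sol[3]+sol[:3]@sol[:3]),d.sum())
```

```text
[590.80448185 -22.75573768 134.        ] [593.22054194  33.82591773 138.        ] [585.7470533  -66.39678093 116.        ]
100.50095700692725 85.73541391214813
56.633215301327255 87.55493184011026
43.933110969974216 83.38965197359268
axis est [588.42409836 -30.49645461] [588.38698835 -30.9941159 ] [590.06085822 -32.72805055]
sphere [590.03147123 -20.31147265 136.64245642] 13.490484691086333 636
```

arm_command(targets="1 -8 10 0 0 7 1;2 -16 20 0 0 14 1;3 -24 30 0 0 21 1;4 -32 40 0 0 28 1;6 -40 55 0 0 35 1;8 -48 70 0 0 42 1;9 -56 80 0 0 49 1;10 -64 90 0 0 56 1;11 -72 100 0 0 63 1;11 -74 110 0 0 70 1", newtons=25)

```text
time: 2.7
tool_pos: [0.5879, -0.0183, 0.2193]
tcp_rot: [-1.972, -2.445, 0.001]
wrist_force: [0.7, -0.7, -0.4]
width: 1.001
```

arm_command(targets="0 0 0 0 0 7 0.8;0 0 0 0 0 14 0.7;0 0 0 0 0 17 0.7;0 0 0 0 0 17 0.7;0 0 0 0 0 17 0.7")

```text
time: 3.12
tool_pos: [0.5885, -0.0177, 0.22]
tcp_rot: [-2.303, -2.136, 0.001]
wrist_force: [0.5, -0.0, -0.4]
width: 0.704
```

Run:
```python
from h import *
import pickle
s=bot.read_state();pickle.dump(s,open('pics/w2.pkl','wb'));T=T_tool(s);print(s['time'],s['tool_pos'],s['q'].round(2),s['wrist_force'],s['width']);print(T[:3,:3].round(3))
im,d=bot.read_camera('wrist');cv2.imwrite('pics/w2.png',im);np.save('pics/w2.npy',d)
C=cloud('wrist',d,s)*1000;X=C.reshape(-1,3);c=im.reshape(-1,3).astype(int)
o=(c[:,2]>c[:,0]+80)&(X[:,2]>132)&(X[:,2]<160)&(X[:,1]<-8)&(X[:,1]>-50)&(abs(X[:,0]-590)<25)
A=np.c_[2*X[o],np.ones(o.sum())];sol=np.linalg.lstsq(A,(X[o]**2).sum(1),rcond=None)[0];print('sphere',sol[:3],np.sqrt(sol[3]+sol[:3]@sol[:3]),o.sum())
```

```text
3.1167 [ 0.58852146 -0.01774274  0.21996598] [-0.07  0.11  1.81  0.    1.23  0.  ] [ 0.4617029  -0.0266252  -0.42191878] 0.7035077950947809
[[ 0.075  0.997 -0.001]
 [ 0.997 -0.075  0.   ]
 [ 0.    -0.001 -1.   ]]
sphere [590.1281672  -21.14261494 137.27202053] 12.821708313699732 1066
```

View pics/w2.png

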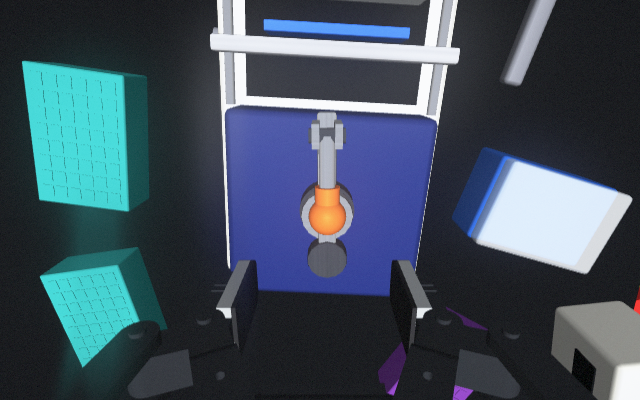

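arm_command(targets="-1 0 20 0 0 0 0.6;-2 1 40 0 0 0 0.6;-3 1 60 0 0 0 0.6;-3 1 80 0 0 0 0.6;-3 1 95 0 0 0 0.6;-3 1 106 0 0 0 0.6;-3 1 106 0 0 0 0.6")

```text
time: 3.75
tool_pos: [0.5877, -0.0216, 0.1113]
tcp_rot: [-2.303, -2.131, 0.006]
wrist_force: [-0.1, -0.4, 0.4]
width: 0.597
```

arm_command(targets="0 0 0 0 0 0 0.5;0 0 0 0 0 0 0.3;0 0 0 0 0 0 0.2;0 0 0 0 0 0 0.2;0 0 0 0 0 0 0.2;0 0 0 0 0 0 0.2", newtons=30)

```text
time: 4.25
tool_pos: [0.5907, -0.0222, 0.1153]
tcp_rot: [2.306, 2.131, 0.002]
wrist_force: [-0.7, 0.2, 1.9]
width: 0.285
```

Run:
```python
from h import *
s=bot.read_state();print(s['time'],s['tool_pos'],s['wrist_force'],s['torque'],s['width'])
im,d=bot.read_camera('wrist');cv2.imwrite('pics/w3.png',im)
```

```text
4.25 [ 0.59066149 -0.02218378  0.11528395] [-0.68429051  0.16070149  1.92156579] [ 0.04944543  0.01940498 -0.05770453] 0.2853734276465487
```

View pics/w3.png

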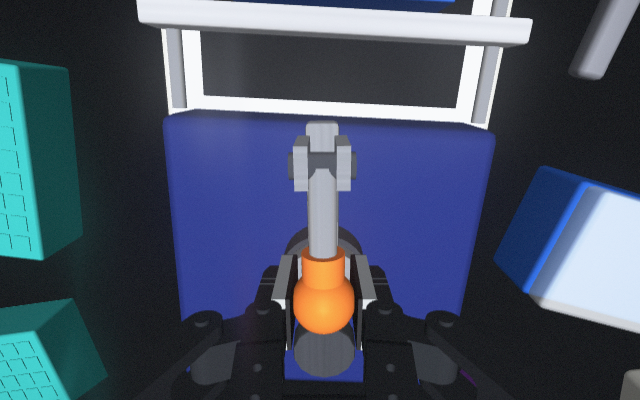

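arm_command(targets="0.3 0 -5.7 0 0 0 0.2;1.2 0 -11.4 0 0 0 0.2;2.7 0 -17 0 0 0 0.2;4.8 0 -22.4 0 0 0 0.2;7.4 0 -27.5 0 0 0 0.2;10.5 0 -32.3 0 0 0 0.2;14.1 0 -36.8 0 0 0 0.2;18.2 0 -40.9 0 0 0 0.2;22.7 0 -44.5 0 0 0 0.2;27.5 0 -47.6 0 0 0 0.2")

```text
time: 5.13
tool_pos: [0.5922, 0.0052, 0.1626]
tcp_rot: [2.306, 2.132, -0.001]
wrist_force: [2.2, -3.3, -3.1]
width: 0.281
```

Run:
```python
from h import *
s=bot.read_state();print(s['time'],s['tool_pos'],s['wrist_force'],s['torque'],s['width'])
im,d=bot.read_camera('wrist');cv2.imwrite('pics/w4.png',im)
im,d=bot.read_camera('scene');cv2.imwrite('pics/s4.png',cv2.resize(im[150:300,270:480],None,fx=3.8,fy=3.8))
```

```text
5.1333 [0.59219095 0.00520076 0.16258674] [ 2.23913992 -3.29196869 -3.13303912] [-0.63736449 -0.22484384  0.01072242] 0.28084816067275303
```

View pics/w4.png

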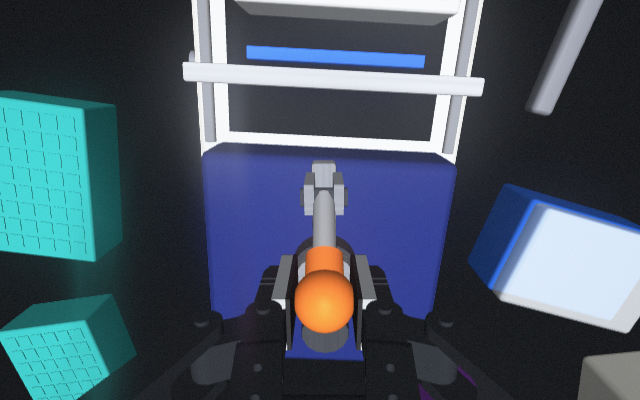

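View pics/s4.png

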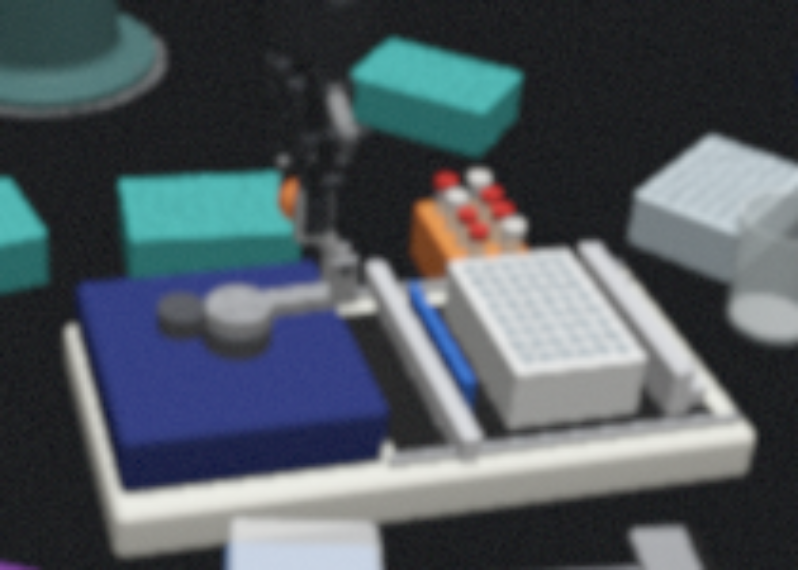

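arm_command(targets="5.1 0 -2.6 0 0 0 0.2;10.5 0 -4.7 0 0 0 0.2;16.1 0 -6.2 0 0 0 0.2;21.8 0 -7.1 0 0 0 0.2;27.5 0 -7.4 0 0 0 0.2;28.5 0 -7.4 0 0 0 0.2;28.5 0 -7.4 0 0 0 0.2;28.5 0 -7.4 0 0 0 0.2")

```text
time: 5.9
tool_pos: [0.5946, 0.0344, 0.1698]
tcp_rot: [-2.307, -2.132, -0.002]
wrist_force: [-1.1, -1.1, 4.2]
width: 0.28
```

Run:
```python
from h import *
s=bot.read_state();print(s['time'],s['tool_pos'],s['wrist_force'],s['torque'],s['width'])
im,d=bot.read_camera('wrist');cv2.imwrite('pics/w5.png',im)
im,d=bot.read_camera('scene');cv2.imwrite('pics/s5.png',cv2.resize(im[150:300,270:480],None,fx=3.8,fy=3.8))
```

```text
5.9 [0.59461012 0.0343997  0.16980749] [-1.06242892 -1.12593078  4.15504818] [-0.37865465  0.11020876  0.0012471 ] 0.28027298401475814
```

View pics/w5.png

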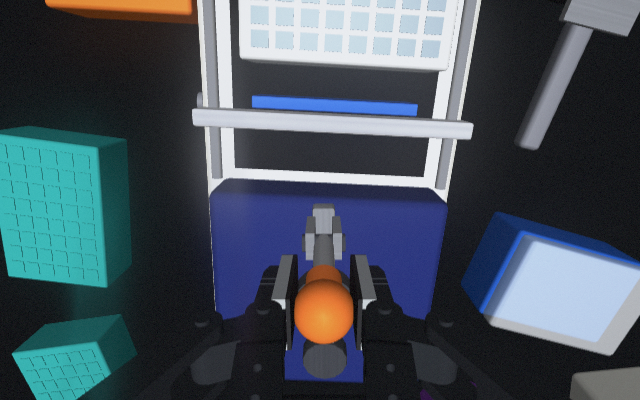

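View pics/s5.png

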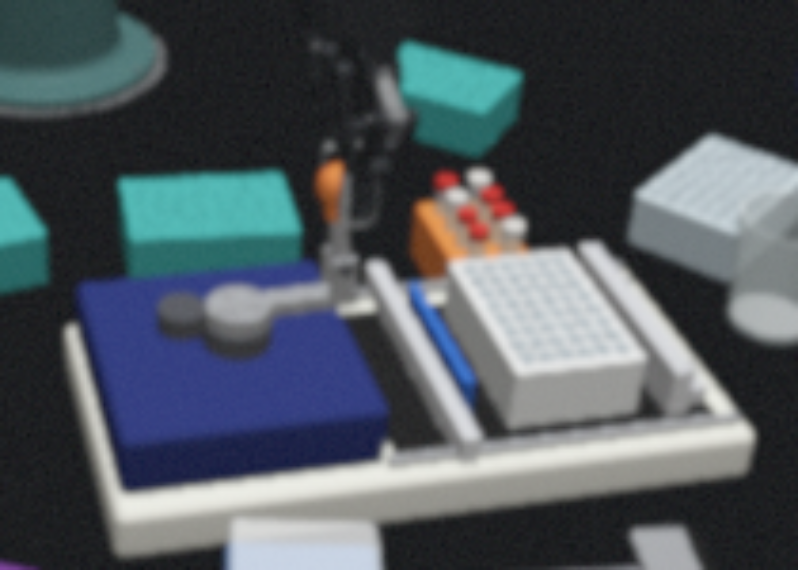

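```bash
cat > tab.py <<'E'
import sys,numpy as np
a0,st,n=map(float,sys.argv[1:4]);Rr=float(sys.argv[4]) if len(sys.argv)>4 else 65
c=lambda a:np.array([np.cos(np.radians(a)),np.sin(np.radians(a))])*Rr
print(';'.join('%.1f %.1f 0 0 0 0 0.2'%tuple(c(a0+st*(i+1))-c(a0)) for i in range(int(n))))
E
python3 tab.py 0 5 10; python3 tab.py 50 6 10
```

```text
-0.2 5.7 0 0 0 0 0.2;-1.0 11.3 0 0 0 0 0.2;-2.2 16.8 0 0 0 0 0.2;-3.9 22.2 0 0 0 0 0.2;-6.1 27.5 0 0 0 0 0.2;-8.7 32.5 0 0 0 0 0.2;-11.8 37.3 0 0 0 0 0.2;-15.2 41.8 0 0 0 0 0.2;-19.0 46.0 0 0 0 0 0.2;-23.2 49.8 0 0 0 0 0.2
-5.4 4.1 0 0 0 0 0.2;-11.3 7.6 0 0 0 0 0.2;-17.4 10.5 0 0 0 0 0.2;-23.9 12.7 0 0 0 0 0.2;-30.5 14.2 0 0 0 0 0.2;-37.2 15.0 0 0 0 0 0.2;-44.0 15.2 0 0 0 0 0.2;-50.8 14.6 0 0 0 0 0.2;-57.5 13.3 0 0 0 0 0.2;-64.0 11.3 0 0 0 0 0.2
```

arm_command(targets="0 5.5 0 0 0 0 0.2;-1 11.5 0 0 0 0 0.2;-2 17 0 0 0 0 0.2;-4 22 0 0 0 0 0.2;-6 27.5 0 0 0 0 0.2;-8.5 32.5 0 0 0 0 0.2;-12 37.5 0 0 0 0 0.2;-15 42 0 0 0 0 0.2;-19 46 0 0 0 0 0.2;-23 50 0 0 0 0 0.2")

```text
time: 6.83
tool_pos: [0.6411, 0.0089, 0.1696]
tcp_rot: [-2.304, -2.128, -0.0]
wrist_force: [-6.2, 4.2, 8.0]
width: 0.287
```

```bash
cat > look.py <<'E'
from h import *
import sys
t=sys.argv[1]
s=bot.read_state();print(s['time'],s['tool_pos'],s['wrist_force'],s['torque'],s['width'])
c=np.array([.5886,-.031]);d=s['tool_pos'][:2]-c;an=np.arctan2(d[1],d[0]);r=np.linalg.norm(d)
a=(85.4-np.degrees(an))%360
F=s['wrist_force'][:2];print('R',r*1000,'alpha',a,'Frad',F@d/r,'Fcw',F@np.array([d[1],-d[0]])/r)
im,dd=bot.read_camera('wrist');
im2,dd=bot.read_camera('scene');im2=cv2.resize(im2[160:290,290:480],(584,400))
im=cv2.resize(im,(640,400))
cv2.imwrite(f'pics/w{t}.png',im);cv2.imwrite(f'pics/s{t}.png',im2)
E
python3 look.py 6
```

```text
6.8333 [0.641106   0.00886411 0.16955236] [-6.18678987  4.23272647  7.96566887] [ 0.49647312  0.8500931  -0.07463839] 0.2869295219096998
R 65.92440990625738 alpha 48.193156745754884 Frad -2.368011090835219 Fcw -7.1123038258842115
```

View pics/w6.png

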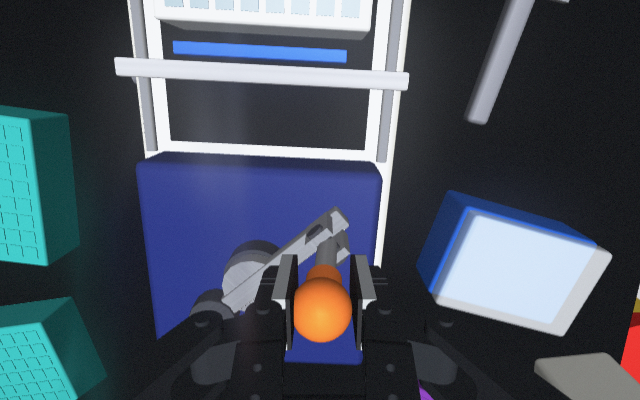

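View pics/s6.png

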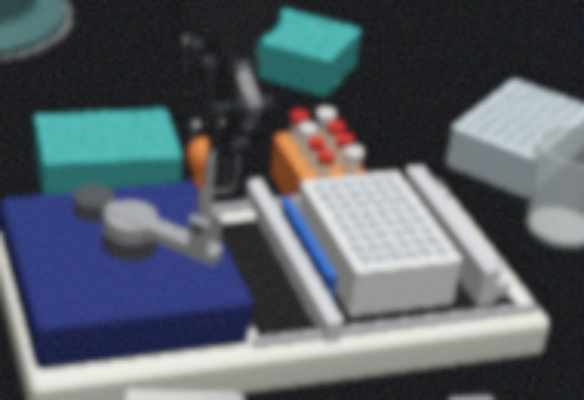

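arm_command(targets="-5.5 4 -0.5 0 0 0 0.2;-11.5 7.5 -1 0 0 0 0.2;-17.5 10 -1 0 0 0 0.2;-24 12 -1 0 0 0 0.2;-30.5 13.5 -1 0 0 0 0.2;-37 14.5 -1 0 0 0 0.2;-44 14.5 -1 0 0 0 0.2;-50.5 14 -1 0 0 0 0.2;-57.5 12.5 -1 0 0 0 0.2;-64 10.5 -1 0 0 0 0.2")

```text
time: 7.77
tool_pos: [0.6474, -0.0546, 0.1695]
tcp_rot: [-2.303, -2.128, -0.005]
wrist_force: [-0.6, 9.0, 2.3]
width: 0.281
```

```bash
python3 look.py 7; python3 tab.py 110 6 10
```

```text
7.7667 [ 0.64735108 -0.0546227   0.16949136] [-0.58091003  9.04721857  2.26236131] [1.12221014 0.25596957 0.00780848] 0.2808120605146778
R 63.3223592038607 alpha 107.30412938547308 Frad -3.91408074731213 Fcw -8.177382968763023
-6.3 -2.7 0 0 0 0 0.2;-12.2 -6.0 0 0 0 0 0.2;-17.8 -9.9 0 0 0 0 0.2;-22.9 -14.3 0 0 0 0 0.2;-27.6 -19.3 0 0 0 0 0.2;-31.7 -24.7 0 0 0 0 0.2;-35.2 -30.6 0 0 0 0 0.2;-38.0 -36.7 0 0 0 0 0.2;-40.3 -43.2 0 0 0 0 0.2;-41.8 -49.8 0 0 0 0 0.2
```

View pics/s7.png

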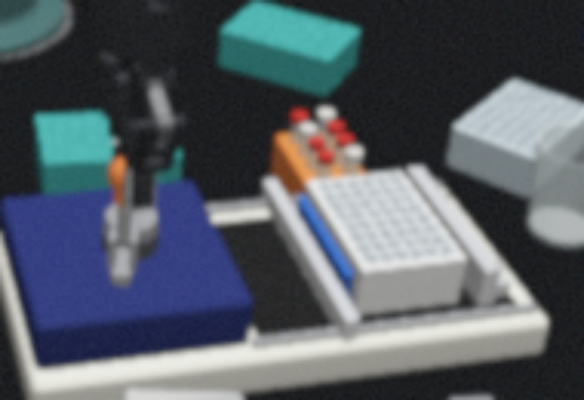

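View pics/w7.png

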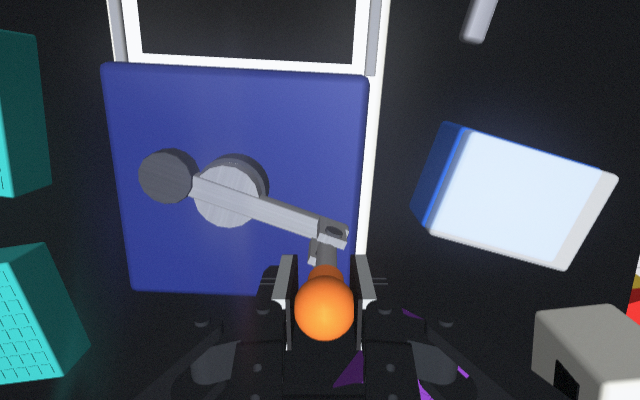

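Run:
```python
from h import *
s=bot.read_state()
w=onz('wrist',(167,177),.116,s)[0]*1000;h=onz('wrist',(332,240),.137,s)[0]*1000
b=onz('wrist',(324.5,308),.189,s)[0]*1000;ax=onz('wrist',(229,193),.113,s)[0]*1000
d=h-w;print(w,h,b,ax,np.hypot(*d[:2]),np.degrees(np.arctan2(d[1],d[0])))
u=d[:2]/np.hypot(*d[:2]);print(w[:2]+36*u,s['tool_pos'],s['wrist_force'])
```

```text
[558.35090055 -17.08491433 116.        ] [651.20623153 -54.57712031 137.        ] [646.61310581 -60.960732   189.        ] [591.71155212 -30.34624518 113.        ] 100.1387936866516 -21.98738313108481
[591.73248817 -30.56340119] [ 0.64691993 -0.05556201  0.16951687] [-0.42825176  5.64550694  2.04177209]
```

Run:
```python
from h import *
im=cv2.imread('pics/w1.png')[70:225,345:510];cv2.imwrite('pics/w1d.png',cv2.resize(im,None,fx=3.8,fy=3.8,interpolation=cv2.INTER_CUBIC))
```

View pics/w1d.png

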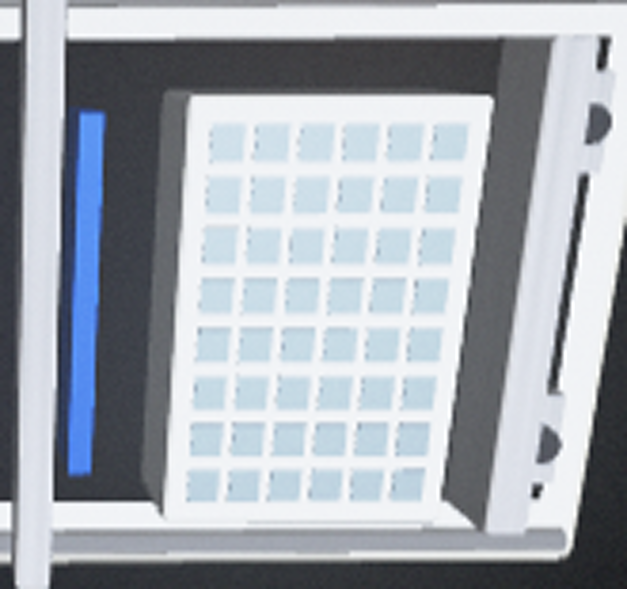

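Run:
```python
from h import *
import pickle
s=pickle.load(open('pics/w1.pkl','rb'))
P=lambda x,y,z:onz('wrist',(345+x/3.8,70+y/3.8),z,s)[0]*1000
f1,f2=P(554,38,.078),P(487,530,.078)
e=(f1-f2)[:2];e/=np.linalg.norm(e);n=np.array([e[1],-e[0]]);n*=np.sign(n[1]);print('fence normal',np.degrees(np.arctan2(n[1],n[0])))
c=np.array([590,-31.])
for nm,p in dict(f1=f1,f2=f2,j1=P(104,113,.072),j2=P(90,474,.072),pr1=P(492,97,.086),pr2=P(440,525,.086),pl1=P(190,95,.086),pl2=P(165,518,.086)).items():
    print(nm,((p[:2]-c)@n).round(1),p[:2].round(1))
```

```text
fence normal 82.96056497439804
f1 262.4 [549.7 238.4]
f2 262.4 [695.5 220.4]
j1 137.8 [553.5 112.3]
j2 137.2 [662.4  98.3]
pr1 243.8 [562.6 218. ]
pr2 244.1 [688.5 202.8]
pl1 159.7 [550.9 134.7]
pl2 158.9 [675.  118.7]
```

arm_command(targets="-6.5 -1.5 0 0 0 0 0.2;-12 -4.5 0 0 0 0 0.2;-18 -8 0 0 0 0 0.2;-23 -12.5 0 0 0 0 0.2;-27.5 -17.5 0 0 0 0 0.2;-31.5 -23 0 0 0 0 0.2;-35 -28.5 0 0 0 0 0.2;-38 -34.5 0 0 0 0 0.2")

```text
time: 8.53
tool_pos: [0.6108, -0.0889, 0.1695]
tcp_rot: [-2.304, -2.128, -0.009]
wrist_force: [4.0, 10.6, -0.0]
width: 0.277
```

```bash
sed -i 's/\[.5886,-.031\]/[.590,-.031]/' look.py; python3 look.py 8; python3 tab.py 158 4 6
```

```text
8.5333 [ 0.61082809 -0.08887381  0.16951616] [ 3.98442929 10.56884771 -0.01288319] [ 1.59140761 -0.2548842   0.00216998] 0.276832790988918
R 61.50761806811223 alpha 155.6068061141499 Frad -8.59521880731289 Fcw -7.327921417321483
-1.6 -4.3 0 0 0 0 0.2;-2.8 -8.6 0 0 0 0 0.2;-3.7 -13.1 0 0 0 0 0.2;-4.4 -17.6 0 0 0 0 0.2;-4.7 -22.1 0 0 0 0 0.2;-4.7 -26.6 0 0 0 0 0.2
```

View pics/s8.png

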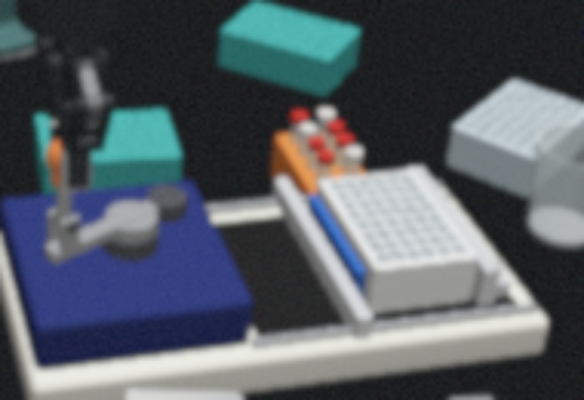

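View pics/w8.png

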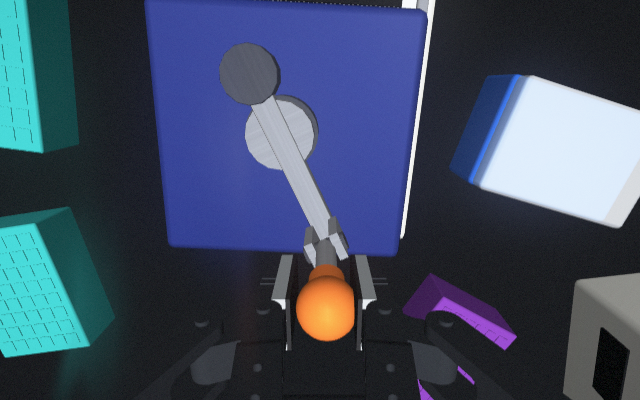

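arm_command(targets="0 -4.5 0 0 0 0 0.2;0 -8.5 0 0 0 0 0.2;-1 -13 0 0 0 0 0.2;-1 -13 0 0 0 0 0.2")

```text
time: 8.97
tool_pos: [0.5981, -0.091, 0.1696]
tcp_rot: [-2.306, -2.131, -0.006]
wrist_force: [3.9, 3.4, -2.0]
width: 0.28
```

```bash
sed -i 's/\[.590,-.031\]/[.590,-.029]/' look.py; python3 look.py 9
```

```text
8.9667 [ 0.59813653 -0.09104463  0.16959335] [ 3.94104753  3.35599191 -2.04008835] [ 0.50065128 -0.36232367  0.03506502] 0.27991073350062845
R 62.57586540849475 alpha 167.92886561989883 Frad -2.8150598478221975 Fcw -4.343958490240579
```

View pics/s9.png

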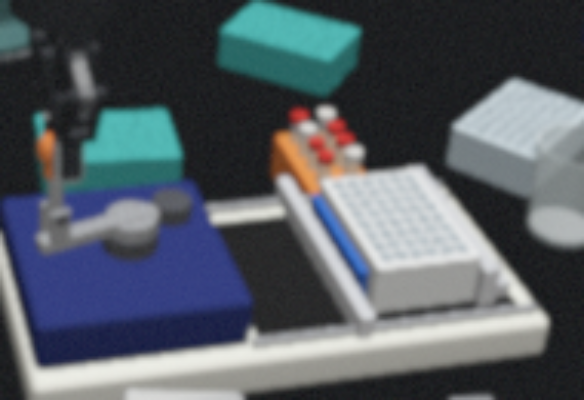

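arm_command(targets="0 -2 0 0 0 0 0.2;0 -4 0 0 0 0 0.2;0 -4 0 0 0 0 0.2;0 -4 0 0 0 0 0.2")

```text
time: 9.4
tool_pos: [0.5949, -0.0913, 0.1696]
tcp_rot: [-2.307, -2.132, -0.006]
wrist_force: [6.0, 2.5, -3.3]
width: 0.281
```

```bash
python3 look.py 10
```

```text
9.4 [ 0.59486954 -0.09126956  0.16963056] [ 5.96980976  2.49089134 -3.26525963] [ 2.72409125e-01 -5.96497606e-01  4.01006787e-04] 0.28089698228616355
R 62.45967272760559 alpha 170.9285168269082 Frad -2.017885984263144 Fcw -6.145836341702283
```

arm_command(targets="0 -2 0 0 0 0 0.2;0 -4 0 0 0 0 0.2;0 -4 0 0 0 0 0.2;0 -4 0 0 0 0 0.2")

```text
time: 9.83
tool_pos: [0.5913, -0.0914, 0.1696]
tcp_rot: [2.307, 2.131, 0.006]
wrist_force: [7.4, 0.8, -3.1]
width: 0.28
```

```bash
python3 look.py 11
```

```text
9.8333 [ 0.59130594 -0.09137616  0.16961686] [ 7.40072929  0.84114907 -3.1482294 ] [ 0.10565316 -0.77879762  0.00118969] 0.28031575364476796
R 62.3898269393158 alpha 174.20059759420525 Frad -0.6860527636870732 Fcw -7.41671473102134
```

View pics/s11.png

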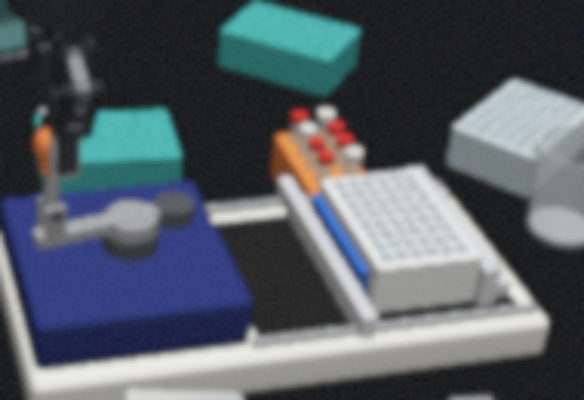

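View pics/w11.png

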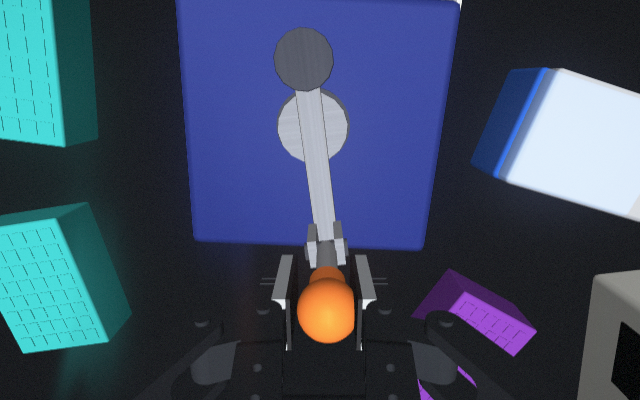

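arm_command(targets="0 -2 0 0 0 0 0.2;0 -4 0 0 0 0 0.2;0 -4 0 0 0 0 0.2;0 -4 0 0 0 0 0.2")

```text
time: 10.27
tool_pos: [0.5877, -0.0913, 0.1696]
tcp_rot: [2.306, 2.131, 0.007]
wrist_force: [7.8, 1.1, -5.0]
width: 0.284
```

```bash
python3 look.py 12
```

```text
10.2667 [ 0.58770417 -0.09130125  0.16962628] [ 7.81564636  1.10869291 -5.00561933] [-0.03262658 -1.06208127  0.08039013] 0.2841080665533295
R 62.34353605717185 alpha 177.51041774444468 Frad -1.395755283584165 Fcw -7.76951704704384
```

arm_command(targets="0 -2 0 0 0 0 0.2;0.3 -4 0 0 0 0 0.2;0.3 -4 0 0 0 0 0.2;0.3 -4 0 0 0 0 0.2")

```text
time: 10.7
tool_pos: [0.5841, -0.091, 0.1697]
tcp_rot: [2.305, 2.13, 0.007]
wrist_force: [9.1, -0.2, -5.8]
width: 0.28
```

```bash
python3 look.py 13
python3 - <<'E'
from h import *
im,d=bot.read_camera('side');cv2.imwrite('pics/d13.png',cv2.resize(im[140:230,260:380],None,fx=6,fy=6,interpolation=cv2.INTER_CUBIC));np.save('pics/d13.npy',d)
im=cv2.imread('pics/s13.png');cv2.imwrite('pics/s13b.png',cv2.resize(im[140:350,220:540],None,fx=2.4,fy=2.4,interpolation=cv2.INTER_CUBIC))
E
```

```text
10.7 [ 0.58408441 -0.09102957  0.16966446] [ 9.09841654 -0.20133524 -5.79393215] [-0.22098573 -1.16418824  0.09789605] 0.2802157260584339
R 62.31100822666307 alpha 180.84766757910307 Frad -0.6633463516143407 Fcw -9.076436035530538
```

View pics/d13.png

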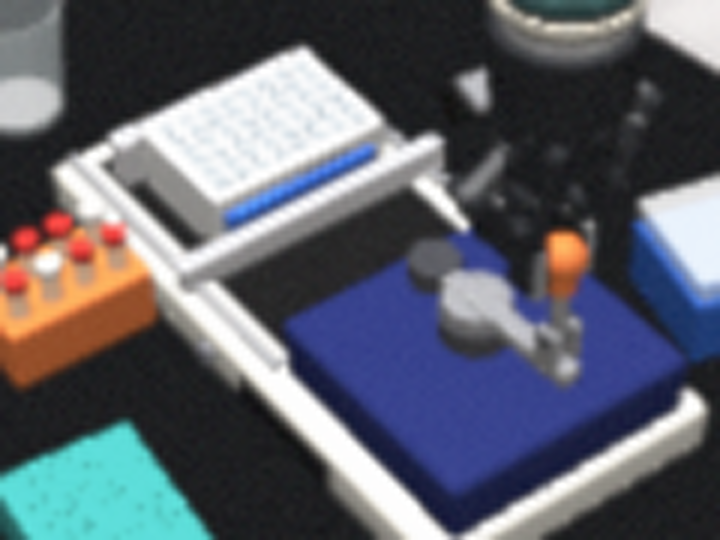

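View pics/s13b.png

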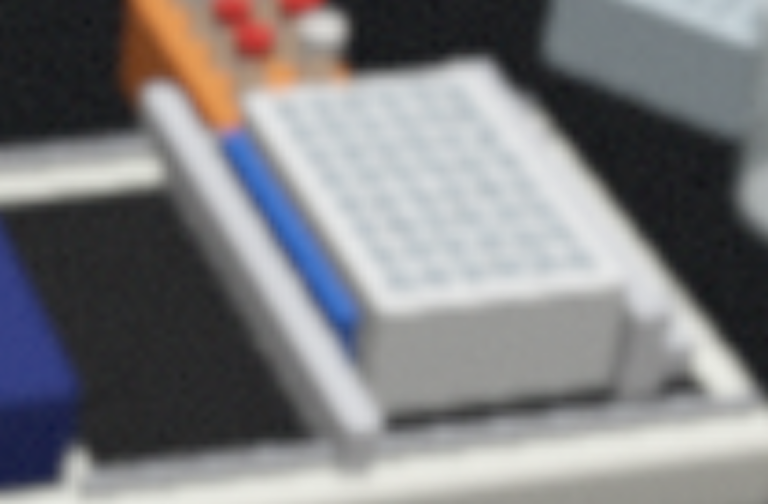

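arm_command(targets="0 -2 0 0 0 0 0.2;0.4 -4 0 0 0 0 0.2;0.4 -4 0 0 0 0 0.2;0.4 -4 0 0 0 0 0.2")

```text
time: 11.18
tool_pos: [0.5805, -0.0906, 0.1697]
tcp_rot: [2.305, 2.129, 0.008]
wrist_force: [10.7, -1.2, -5.1]
width: 0.281
```

```bash
python3 look.py 14
```

```text
11.1833 [ 0.58049543 -0.09058252  0.16970614] [10.67551814 -1.23467683 -5.11915288] [-0.27691454 -1.32740217  0.04870846] 0.2806666597697102
R 62.31166172341703 alpha 184.17373529699643 Frad -0.4081376497609386 Fcw -10.738926303411384
```

arm_command(targets="0.3 -1.5 0 0 0 0 0.2;0.6 -3 0 0 0 0 0.2;0.6 -3 0 0 0 0 0.2;0.6 -3 0 0 0 0 0.2;0.6 -3 0 0 0 0 0.2")

```text
time: 11.7
tool_pos: [0.5779, -0.0901, 0.1697]
tcp_rot: [2.304, 2.129, 0.008]
wrist_force: [10.9, -2.8, -7.7]
width: 0.279
```

```bash
python3 look.py 15
python3 - <<'E'
from h import *
im=cv2.imread('pics/s15.png');cv2.imwrite('pics/s15b.png',cv2.resize(im[140:350,220:540],None,fx=2.4,fy=2.4,interpolation=cv2.INTER_CUBIC))
E
```

```text
11.7 [ 0.57788468 -0.09006838  0.16969877] [10.90776504 -2.84859739 -7.6672247 ] [-0.41582789 -1.51131495  0.06020937] 0.2786445651680496
R 62.25855407533409 alpha 186.62117615547527 Frad 0.6715244271776012 Fcw -11.253572777503454
```

View pics/s15b.png

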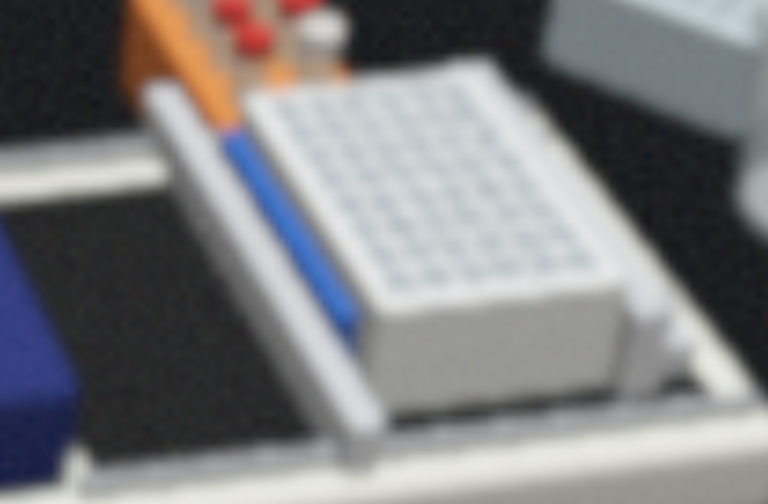

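View pics/w15.png

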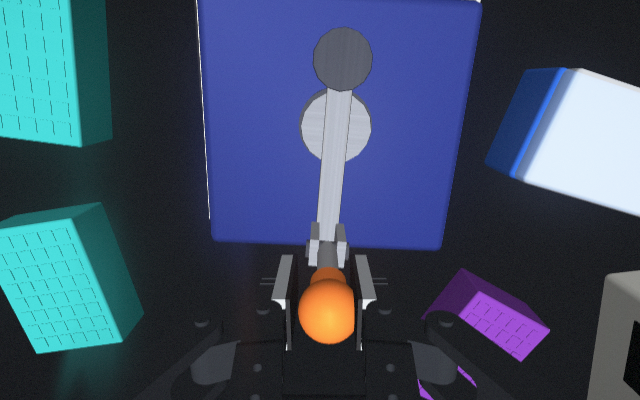

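arm_command(targets="0 1.5 0 0 0 0 0.2;0 3 0 0 0 0 0.2;0 3 0 0 0 3.5 0.2;0 3 0 0 0 7 0.2;0 3 0 0 0 7 0.2")

```text
time: 12.22
tool_pos: [0.5797, -0.0903, 0.17]
tcp_rot: [2.434, 1.982, 0.005]
wrist_force: [6.8, -1.9, -3.3]
width: 0.281
```

```bash
python3 look.py 16
```

```text
12.2167 [ 0.57971666 -0.0902526   0.16995407] [ 6.75103594 -1.87274358 -3.29032221] [-0.3985561  -0.92031171  0.06112017] 0.28111563051645666
R 62.10981049279538 alpha 184.93017531158483 Frad 0.7291480953683692 Fcw -6.967926362835399
```

View pics/w16.png

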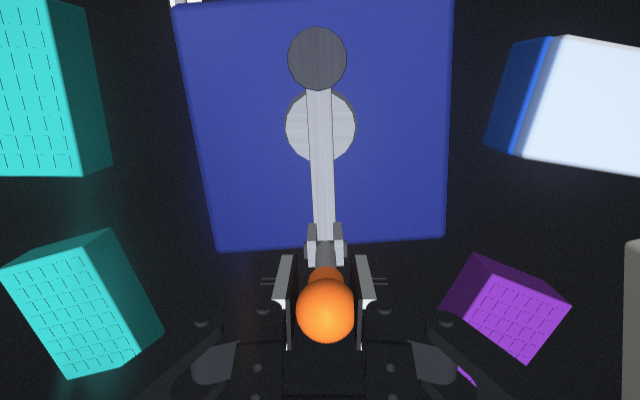

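arm_command(targets="5.5 0 0.5 0 0 0 0.2;11.5 -0.5 1.5 0 0 0 0.2;17 -0.5 3 0 0 0 0.2;22.5 -1 5.5 0 0 0 0.2;27.5 -1 8 0 0 0 0.2;32.5 -1.5 11 0 0 0 0.2;37 -1.5 15 0 0 0 0.2;41 -1.5 19 0 0 0 0.2;44.5 -2 23.5 0 0 0 0.2;47.5 -2 28 0 0 0 0.2")

```text
time: 13.15
tool_pos: [0.5891, -0.0402, 0.1455]
tcp_rot: [2.433, 1.985, 0.016]
wrist_force: [3.7, 12.4, 13.6]
width: 0.23
```

```bash
python3 look.py 17
```

```text
13.15 [ 0.58914044 -0.04015701  0.14547512] [ 3.74022929 12.40101681 13.58766324] [ 1.78402276 -0.51275221 -0.04369168] 0.2296975957756158
R 11.190069859509025 alpha 179.80549779753562 Frad -12.65168117803334 Fcw -2.7765979780013383
```

View pics/w17.png

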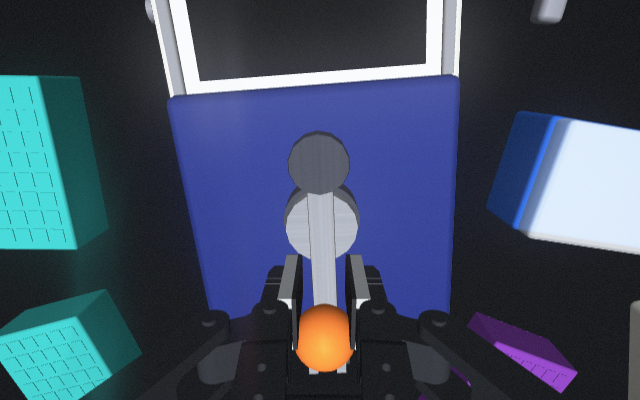

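View pics/s17.png

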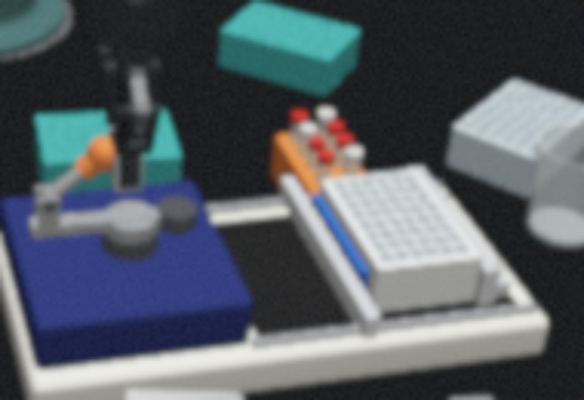

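arm_command(targets="0 0 0 0 0 0 0.5;0 0 0 0 0 0 0.6;0 0 -10 0 0 0 0.6;0 0 -30 0 0 0 0.6;0 0 -50 0 0 0 0.6;-10 0 -70 0 0 0 0.3;-15 0 -80 0 0 0 0;-15 0 -80 0 0 0 0;-15 0 -80 0 0 0 0")

```text
time: 14.0
tool_pos: [0.5821, -0.0582, 0.2224]
tcp_rot: [2.434, 1.986, 0.001]
wrist_force: [0.2, 0.2, -0.4]
width: 0.033
```

```bash
python3 look.py 18
python3 - <<'E'
from h import *
s=bot.read_state();im,d=bot.read_camera('wrist');cv2.imwrite('pics/w18b.png',im)
C=cloud('wrist',d,s)*1000;X=C.reshape(-1,3);c=im.reshape(-1,3).astype(int)
o=(c[:,2]>c[:,0]+80)&(c[:,2]>c[:,1]+60)&(X[:,2]>120)&(X[:,2]<200)&(abs(X[:,0]-590)<60)&(abs(X[:,1]+50)<70)
print(X[o].mean(0),X[o].max(0),o.sum())
A=np.c_[2*X[o],np.ones(o.sum())];sol=np.linalg.lstsq(A,(X[o]**2).sum(1),rcond=None)[0];print('sphere',sol[:3],np.sqrt(sol[3]+sol[:3]@sol[:3]))
print(T_tool(s).round(3),s['width'])
E
```

```text
14.0 [ 0.5820713  -0.05823335  0.22239962] [ 0.15836197  0.21848493 -0.41293412] [-0.06094937  0.01591219  0.03244728] 0.033455596123631276
R 30.289489235369246 alpha 190.57475450606447 Frad -0.25232023160522543 Fcw -0.09564871545968973
[585.95499517 -53.31756721 177.14274358] [598.31015774 -41.67147343 183.96525665] 1506
sphere [585.01669143 -57.20313173 162.22624854] 19.154663093666752
[[ 0.2    0.98  -0.003  0.581]
 [ 0.98  -0.2    0.001 -0.058]
 [ 0.    -0.003 -1.     0.221]
 [ 0.     0.     0.     1.   ]] -0.0029228869584149476
```

View pics/w18.png

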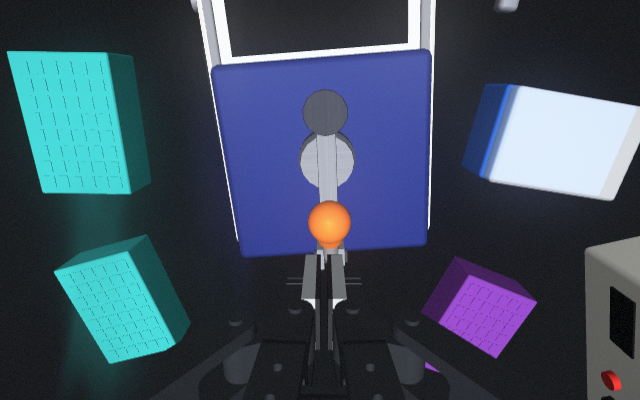

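View pics/s18.png

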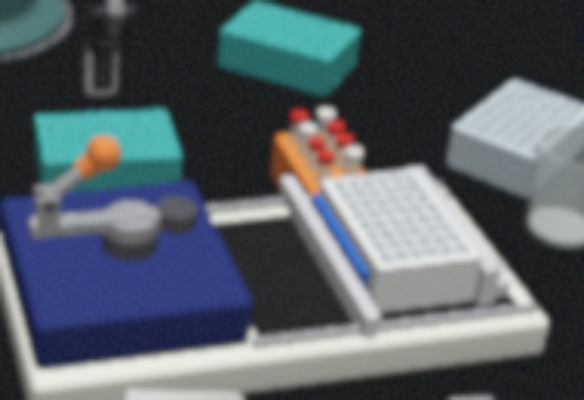

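arm_command(targets="6 3 20 0 0 0 0;6 3 36 0 0 0 0;9 3 44 0 0 0 0;11.5 3 48 0 0 0 0;14 2.5 52 0 0 0 0;15.5 2.5 57 0 0 0 0;17 2.5 61 0 0 0 0;18 2.5 66 0 0 0 0;18.5 2 71 0 0 0 0;19 2 76 0 0 0 0")

```text
time: 14.98
tool_pos: [0.5879, -0.0398, 0.1459]
tcp_rot: [2.433, 1.987, -0.0]
wrist_force: [0.1, 2.2, 6.4]
width: -0.002
```

```bash
python3 look.py 19
```

```text
14.9833 [ 0.58785512 -0.03979463  0.14586243] [0.13798451 2.24583808 6.41747433] [ 0.45843642 -0.06811185 -0.02296809] -0.0019150222202849356
R 11.00566431044447 alpha 186.63824880450898 Frad -2.229666433204579 Fcw 0.3023508060022629
```

View pics/s19.png

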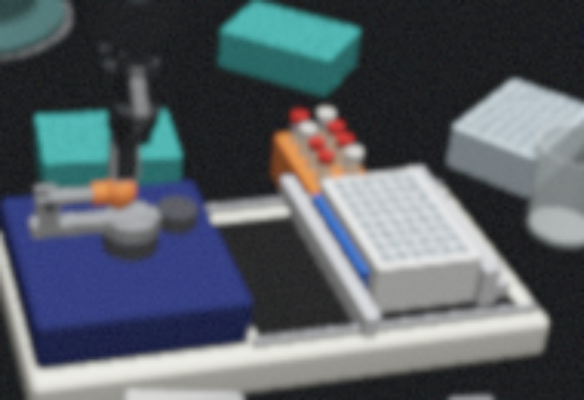

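arm_command(targets="0 0 1.5 0 0 0 0;0 0 3 0 0 0 0;0 0 3 0 0 0 0")

```text
time: 15.33
tool_pos: [0.5895, -0.0399, 0.1453]
tcp_rot: [2.431, 1.986, 0.004]
wrist_force: [0.9, 2.6, 9.3]
width: 0.005
```

arm_command(targets="0 0 -5 0 0 0 0;0 0 -30 0 0 0 0;0 0 -65 0 0 0 0;0 0 -100 0 0 0 0;0 -30 -130 0 0 0 0;0 -60 -160 0 0 0 0;0 -60 -160 0 0 0 0")

```text
time: 15.92
tool_pos: [0.5282, -0.0279, 0.31]
tcp_rot: [2.429, 1.984, 0.007]
wrist_force: [0.2, -0.2, 1.0]
width: -0.001
```

```bash
python3 look.py 20
python3 - <<'E'
from h import *
s=bot.read_state();im,d=bot.read_camera('wrist');cv2.imwrite('pics/w20b.png',im);np.save('pics/w20.npy',d)
C=cloud('wrist',d,s)*1000;X=C.reshape(-1,3);c=im.reshape(-1,3).astype(int)
o=(c[:,2]>c[:,0]+80)&(c[:,2]>c[:,1]+60)&(X[:,2]>120)&(X[:,2]<200)&(abs(X[:,0]-590)<60)&(abs(X[:,1]+50)<70)
print(X[o].mean(0),X[o].max(0),o.sum())
im,d=bot.read_camera('side');cv2.imwrite('pics/d20.png',cv2.resize(im[140:230,260:380],None,fx=6,fy=6,interpolation=cv2.INTER_CUBIC))
E
```

```text
15.9167 [ 0.52824643 -0.02792165  0.30995326] [ 0.23475503 -0.18742467  1.01237958] [-0.01836583 -0.00795902 -0.05851461] -0.00111584480942837
R 61.762989403763 alpha 266.40040704479736 Frad -0.2379915920428119 Fcw -0.1832973928553735
[586.12425853 -43.77645695 142.00528815] [599.48453171 -29.02378157 148.28497265] 771
```

View pics/w20b.png

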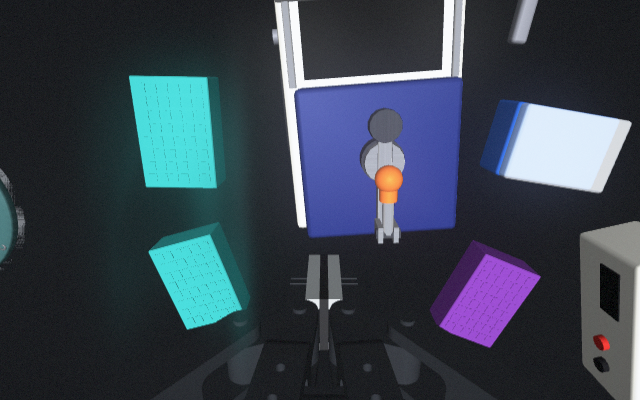

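View pics/s20.png

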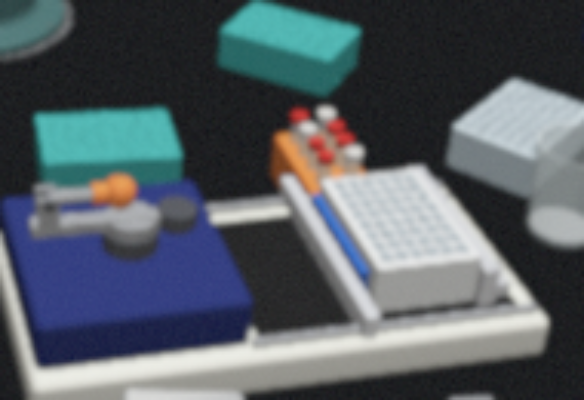

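View pics/d20.png

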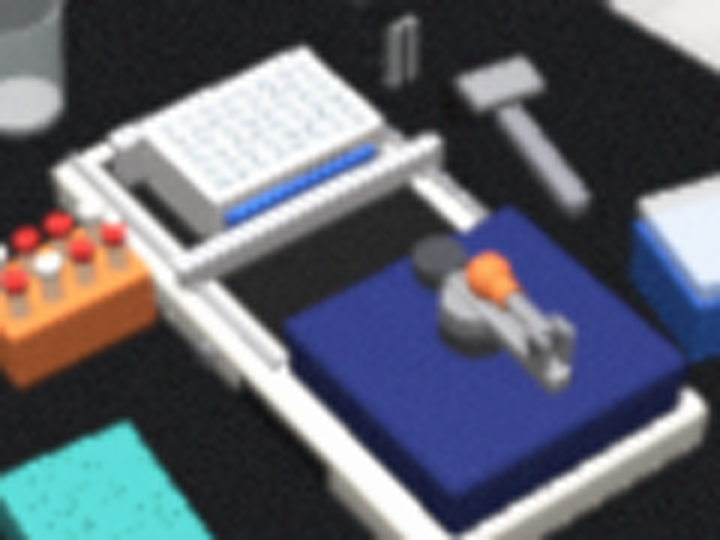

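arm_command(targets="35 15 -5 0 0 0 0;70 30 -10 0 0 0 0;105 45 -15 0 0 0 0;140 60 -20 0 0 0 0;140 60 -20 0 0 0 0;140 60 -20 0 0 0 0")

```text
time: 16.62
tool_pos: [0.6163, 0.0988, 0.3196]
tcp_rot: [-2.428, -1.989, 0.007]
wrist_force: [-0.5, 0.6, -0.1]
width: -0.004
```

Run:
```python
from h import *
import pickle
s=bot.read_state();pickle.dump(s,open('pics/w21.pkl','wb'));print(s['tool_pos'])
im,d=bot.read_camera('wrist');cv2.imwrite('pics/w21.png',im)
```

```text
[0.61627592 0.09878435 0.31962377]
```

View pics/w21.png

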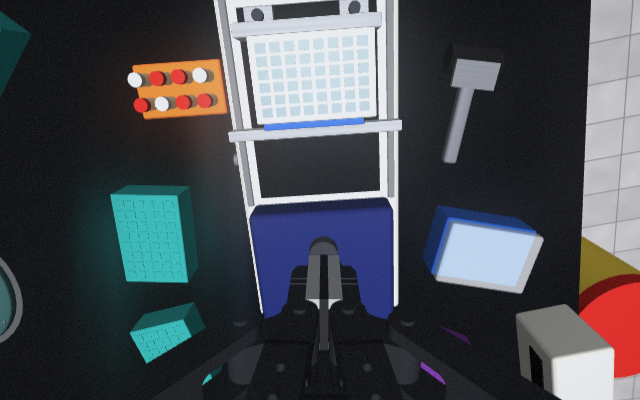

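Run:
```python
from h import *
im=cv2.imread('pics/w21.png')[0:150,220:410];cv2.imwrite('pics/w21c.png',cv2.resize(im,None,fx=4,fy=4,interpolation=cv2.INTER_CUBIC))
```

```text
(no output)
```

View pics/w21c.png

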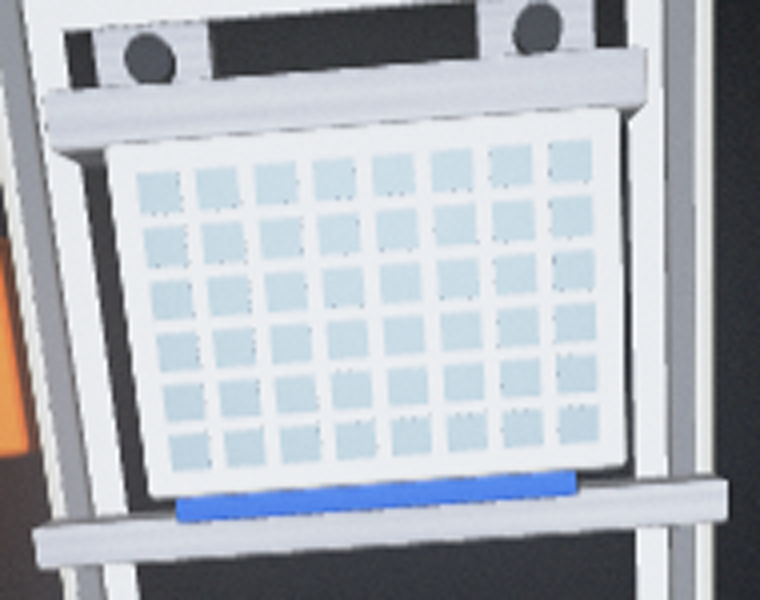

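Run:
```python
from h import *
import pickle
n=np.array([np.cos(np.radians(82.9)),np.sin(np.radians(82.9))]);c=np.array([590,-31.])
s=pickle.load(open('pics/w1.pkl','rb'));P=lambda x,y,z:((onz('wrist',(345+x/3.8,70+y/3.8),z,s)[0]*1000)[:2]-c)@n
print('bar0',P(18,294,.066),P(61,294,.066),'fence',P(520,284,.078))
s=pickle.load(open('pics/w21.pkl','rb'));P=lambda x,y,z:((onz('wrist',(220+x/4,y/4),z,s)[0]*1000)[:2]-c)@n
print('bar1',P(380,550,.066),P(380,508,.066),'fence edge',P(345,130,.078),'plate near',P(385,481,.086),'far',P(365,130,.086))
q=lambda x,y,z:onz('wrist',(220+x/4,y/4),z,s)[0][:2]
for a,b,z in(((150,497),(627,465),.086),((45,95),(645,48),.078)):
    d=q(*b,z)-q(*a,z);print(np.degrees(np.arctan2(d[1],d[0]))+90)
```

```text
bar0 114.00758441045059 127.20745334797272 fence 262.23788239091857
bar1 155.96651393170143 167.59314478418878 fence edge 262.17958371425937 plate near 176.91477019516935 far 260.85358779287014
82.51639810837774
82.68553393858163
```

```bash
python3 -c "
from workcell import bot
print(bot.finish_job())"
```

```text
the job is handed in; nothing more can be done
None
```

The plate is clamped square against the fence, the handle is folded flat, and the job was handed in at about 17 s. I swung the handle upright, cranked about 187° clockwise, and stopped when the force at the handle had risen about 5 N above turning it free (about 11 N in all).

**Fold:** Part-way down, the ball slipped towards the edge of the finger pads. I let go, lifted off and pushed the handle down from above with the shut fingers until it met its stop.

**Last checks:**
- **Handle:** the top of the ball is at 148 mm, which matches folded flat.
- **Squareness:** the plate and fence directions agree within about 0.2°.
- **Grip:** the pictures put the jaw spring at about 2.5 to 3.3 mm, or 20 to 27 N on the plate. The handle force suggested about 27 N.
- **Arm and bench:** the arm hung clear with wrist force near zero. The other things looked unmoved in the pictures, though I did not measure them.

**Disagreement:** my estimates of the crank's axis differed by about 3 mm. While cranking, the ball ran at about 62 to 63 mm radius instead of 65 mm, so the handle may have leaned inward a little. In the pictures it still stood close to upright.

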